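Set up the folding job-card easel

ROBOT

A 6-joint arm with a two-finger parallel gripper is mounted at the origin on a cart in front of the work surface, level with it; the furniture and walls round the work are solid. World frame = base frame: x ahead of the robot, y to its left, z up, the work surface at z = 0. Lengths are in m, angles in degrees, forces in N, time in s.
With the tool pointing down it reaches from about 0.325 to 0.9 m from the base axis. Payload 6.1 kg.
Tool frame: the origin (TCP) lies where the fingers leave the gripper's body, on its centre line; the fingertips stand 73 mm ahead of it and the grasp point (between the pads) lies 54 mm ahead of it (bot.nose_length is the distance from the TCP to the fingertips, in m); y points along the fingers, x is the direction in which the jaws open and shut, and the axes are right-handed (so a half turn about y gives the same grasp; the last joint's range is limited). The gripper opens to 85 mm and grips with 20 to 120 N. Pads are 22 mm wide; open, the fingers measure 114 mm over their backs; the gripper's body (76 mm by 85 mm) begins 54 mm behind the grasp point. The pads swing forward as they close: fully open they stand 13 mm farther back than shut.
Start: joints at [61.702, 12.628, 87.462, -0, 79.91, -7.225], TCP at [0.225, 0.583, 0.304] pointing down, gripper open.
Joint ranges: [-170.65, 170.65], [-52.31, 119.04], [5.05, 147.46], [-71.25, 251.25], [11.57, 151.72], [-153.62, 153.62]. Speed limits (degrees/s): [147.25, 147.25, 172.46, 180, 180, 180].

INTERFACE

Orientations are given as [roll, pitch, yaw] about the fixed x, y, z axes, in that order (R = Rz(yaw) Ry(pitch) Rx(roll)).
In Python, from plant import bot, optics, spot_in, mark_of gives the robot as it stands. The module is installed in compiled form; this text tells all that it offers.
- The arm moves only by the tool arm_command, never from a script. Its argument "rows" is a list of rows, each an object with "linear": the shift along the tool's x, y, z in cm, a list of three; "turn": the turn about the tool's y in degrees; "grip": the opening, from 0 (shut) to 1 (fully open). In form: [{"linear": [dx, dy, dz], "turn": turn, "grip": grip}, ...]. A call has 1 to 20 rows; each row shifts and turns the pose as measured when the row begins, along the tool's axes as they then stand; what a row does not reach is not made up. A row lasts 1/12 s, in which the tool goes at most 41.7 mm and 7.16 degrees, less where a joint would pass 70% of its speed; a pose out of reach is approached as far as the arm can. A call with a gripper value outside its range is refused whole. The fingers move at their own pace and stop on an object; "squeeze" is the grip in N (left out, the last holds). Time passes only in rows, so rows that do not move let the fingers close. It gives the time, the measured TCP pose, the force and the opening at its end, in the units of the state.
- bot.get_obs(): the state, without advancing time (a new reading comes with each control period).
- optics.read_camera(name): name is "side" or "top"; returns a dict with "image" (480x640x3 uint8, red, green, blue), "fx", "fy", "cx", "cy" (pixels), "k1" (the pictures are not rectified: a ray, as slopes to the right and down, at radius r is drawn at 1 + k1 r^2 times it, then the intrinsics apply), "R" (3x3) and "t" (3): a world point X has camera coordinates R X + t. Camera axes: x right, y down, z forward; pixel columns grow to the right and rows downward; lengths in m; the calibration is good to about 2 mm. A picture is of the moment at which its call begins. There is no depth.
- bot.close_job(): hands the job in, once; it reports no verdict.
Trained networks look in a picture, given as the dict that the camera call returned (one of the last four; its "shot" number tells which), for a name from the list of things; names that differ only in an ending like _2 or _b are one class to them, and where a whole thing is asked for, a point or a joint stands for the part that bears it (a point fixed in the world has none). Each returns a list of dicts, best first, with "score" (0 to 1); they miss things now and then, are a little off and sometimes report something else, mostly with a low value. They report only what shows in the picture. A call takes as long as a camera call. They do not tell look-alikes from the thing itself.
- spot_in(picture, label): "extent" ([left, top, width, height] in pixels, round what is visible of it).
- mark_of(picture, label): "uv" ([column, row] in pixels: a listed point, or the origin of a listed thing).
The state is a dict: "clock": time; "joint_positions": joint angles; "joint_velocities": joint speeds; "joint_torque": joint torques, N m; "tool_pos": TCP position; "tcp_rot": TCP orientation; "wrist_force": force on the tool from outside, world axes, zero at the start; "torque": the same for the moment, N m; "opening": finger opening in m.
Only numpy, scipy, OpenCV 4.12 (cv2) and the standard library are available. Lean on these libraries where they do the work, as an engineer would, in place of code of your own. Each camera call takes 0.05 s, during which the arm holds its last target.

TASK

Push the folded prop leg of the job-card easel out until it is firmly against its stop, without forcing it, while the easel is still in its wooden block. Then lift the easel out and stand it softly on its open leg in the middle of the rubber mat, square with the mat and with the card towards the robot, and let go. Leave the nut, the bolt and the gusset plate where they lie.

Things in the scene. Friction and masses are not known exactly. Their poses are not given: they have to be found in the camera images.
- easel: Loose aluminium plate 8 thick, 130 wide, 120 mm high, about 0.4 kg with leg, drawing card on its front, upright in the block's groove. Origin: centre of its lower edge, mid thickness. z up the plate, y along its width, -x out of the card side, +x to the back, where the leg swings. Ledges jut 10 mm from the front near the lower edge; the upper 35 mm are bare for gripping, fingers front and back.
- leg (a joint): Hinge of the steel prop leg: axis parallel to the plate's y, pivots at the plate's side edges 92 mm above its lower edge. 0 = folded in the plate's plane, grows as the leg swings out to the back; hard stop at 0.80 rad; starts at 0 to 0.2. Friction of 0.07 N m (about 1.5 N at the lugs) holds it where left.
- lug_left (a point): Push point on the leg at the easel's +y side, on the free end of its round cross rod (8 mm thick, free from 73 to 118 mm from the easel's middle; this point at 108 mm). Folded: 10 mm behind the plate's mid plane, 45 mm above its lower edge. Opening moves it 30 mm back and 20 mm up. Push it backwards, rising with its arc about the hinge: a level push jams by friction from about 0.4 rad.
- lug_right (a point): The same at the easel's -y side. A push on one lug swings the whole leg; about 6 N there seats it firmly against the stop.
- leg_feet (a point): Midpoint between the leg's two rubber feet (12 mm diameter, 70 mm left and right of the middle), 93.5 mm from the hinge line; folded, the feet reach 7.5 mm below the plate's lower edge. Stood on its open leg, the easel leans back 0.33 rad and the feet are about 70 mm behind the plate's lower edge.
- easel_top (a point): Centre of the plate's upper edge, 120 mm above its lower edge.
- rack: Fixed wooden block 74 x 64 x 42 mm with a groove 10 mm wide and 28 mm deep along its y, in which the plate stands with its lower edge 14 mm above the bench. Origin: centre of its underside. The groove leaves the plate a little play (about 4 degrees).
- mat: Fixed black ribbed rubber mat 200 x 200 x 4 mm on the bench. Origin: centre of its underside. Its -x is the robot's side (turned by up to 0.25 rad), z up.
- nut_m20: Bystander: hex nut 30 x 34 x 16 mm lying on the bench. Origin: centre of its underside.
- bolt_m16: Bystander: hex bolt 72 mm long, 26 mm high, lying on its side. Origin: centre of its underside.
- gusset_plate: Bystander: triangular steel plate 58 x 61 x 8 mm lying flat. Origin: centre of its underside.
Mind the look-alikes: they are no part of the job. What is shaped like the rack but pink or purple is not meant.

How it is judged (in metres and radians):
On the way:
1. the leg is swung out against its stop while the easel still stands in the block (value of joint leg above 0.765 rad and horizontal distance between easel and rack below 0.015 m and height (world z) of easel below 0.022 m), for 0.2 s.
At the end, for the whole second after the job is handed in: Easel at rest on the mat, leaning back 0.2-0.45 rad on its leg, leg within 0.035 rad of its stop. In the mat frame: lower edge x -75 to 0 mm, y within 35 mm, feet x 0 to 75 mm (so the card faces the robot side), square within 0.26 rad (value of joint leg above 0.765 rad and x of easel in the frame of mat between -0.075 and 0 m and y of easel in the frame of mat between -0.035 and 0.035 m and x of leg_feet in the frame of mat between 0 and 0.075 m and angle between the y axis of easel and the y axis of mat, either way round below 0.26 rad and angle between easel's own z axis and vertical between 0.2 and 0.45 rad and height (world z) of easel below 0.012 m and height (world z) of leg_feet below 0.018 m and contact force between easel and mat above 1 N and linear speed of easel below 0.02 m/s and angular speed of easel below 0.1 rad/s); the robot touches nothing.
It fails at once if the leg is forced: more than 30 N between the fingers and the leg (contact force between the fingers and leg above 30 N).
It fails at once if the easel is slammed down: more than 40 N on the mat (contact force between easel and mat above 40 N).
It fails at once if the easel falls over (angle between easel's own z axis and vertical above 0.9 rad).
It fails at once if the nut, bolt or gusset plate is moved by more than 25 mm (distance of any of nut_m20, bolt_m16, gusset_plate from where it was at the start of the episode above 0.025 m).
It also fails if it takes over 69 s, if anything falls off the work surface, if the arm or the gripper's body presses on something with over 40 N, if the wrist force passes 120 N, or if a joint passes its speed limit or range.

## Working session

There is one attempt and no reset: what is moved stays moved. The work goes in short steps, Python scripts to look and compute and a tool call to move; the robot and the scene stay as the last step left them, time stands still between calls to the robot, and variables do not carry over. Pictures are saved under pics/ and viewed, and the job is handed in when it is done.

Besides the shell and the picture viewer there is one more tool, called after "Call:" as name(argument=value, ...) on one line, values as JSON. arm_command: Moves the arm, as the interface text tells. Its arguments: {"type":"object","properties":{"rows":{"type":"array","items":{"type":"object","properties":{"linear":{"type":"array","items":{"type":"number"}},"turn":{"type":"number"},"grip":{"type":"number"}}}},"squeeze":{"type":"number"}},"required":["rows"]}

```bash
mkdir -p pics
cat > h.py <<'E'
import numpy as np, cv2
from plant import bot, optics, spot_in, mark_of
def save(p,n):
    cv2.imwrite('pics/'+n+'.png', p['image'][:,:,::-1])
def proj(p,X):
    c=np.array(p['R'])@np.array(X)+np.array(p['t']); s=c[:2]/c[2]; k=1+p['k1']*(s@s)
    return np.array([p['fx']*s[0]*k+p['cx'],p['fy']*s[1]*k+p['cy']])
def ray(p,uv):
    d=np.array([(uv[0]-p['cx'])/p['fx'],(uv[1]-p['cy'])/p['fy']]); s=d.copy()
    for _ in range(30): s=d/(1+p['k1']*(s@s))
    R=np.array(p['R']); o=-R.T@np.array(p['t']); v=R.T@np.array([s[0],s[1],1]); return o,v/np.linalg.norm(v)
def atz(p,uv,z):
    o,v=ray(p,uv); return o+v*(z-o[2])/v[2]
def tri(p,u,q,w):
    o1,v1=ray(p,u);o2,v2=ray(q,w)
    A=np.stack([v1,-v2],1); s=np.linalg.lstsq(A,o2-o1,rcond=None)[0]
    a=o1+v1*s[0];b=o2+v2*s[1]; return (a+b)/2,np.linalg.norm(a-b)
E
python3 - <<'E'
from h import *
np.set_printoptions(precision=4,suppress=True)
P={n:optics.read_camera(n) for n in('side','top')}
for n,p in P.items():
    save(p,n+'0'); print(n,p['fx'],p['k1'],-np.array(p['R']).T@p['t'])
    for l in 'easel leg lug_left lug_right leg_feet easel_top rack mat nut_m20 bolt_m16 gusset_plate'.split():
        try: print(l,[(np.round(d['uv']),round(d['score'],2)) for d in mark_of(p,l)][:4], [(np.round(d['extent']),round(d['score'],2)) for d in spot_in(p,l)][:3])
        except Exception as e: print(l,e)
print(bot.get_obs())
E
```

```text
side 503.20048410787524 0.03448739247361377 [ 0.0178 -0.3543  1.1873]
easel [(array([235., 233.]), 0.87)] [(array([199., 197.,  77.,  44.]), 0.62), (array([200., 194.,  75.,  51.]), 0.55)]
leg it knows: bolt_m, easel, easel_top, gusset_plate, leg_feet, lug_left, lug_right, mat, nut_m, rack
lug_left [(array([209., 199.]), 0.75)] [(array([203., 198.,  73.,  47.]), 0.71)]
lug_right [(array([271., 239.]), 0.69)] [(array([204., 196.,  70.,  46.]), 0.57)]
leg_feet [] [(array([202., 195.,  72.,  47.]), 0.75)]
easel_top [(array([230., 205.]), 0.87)] [(array([205., 196.,  70.,  51.]), 0.64)]
rack [(array([277., 207.]), 0.82), (array([236., 237.]), 0.8), (array([248., 187.]), 0.72)] [(array([217., 226.,  28.,  27.]), 0.93), (array([264., 186.,  34.,  33.]), 0.9), (array([230., 164.,  34.,  32.]), 0.81)]
mat [(array([382., 319.]), 0.82)] [(array([331., 273., 102., 102.]), 0.67)]
nut_m20 [(array([298., 273.]), 0.53)] [(array([201., 193.,  75.,  51.]), 0.66), (array([291., 269.,  16.,  14.]), 0.61), (array([334., 208.,  22.,  20.]), 0.25)]
bolt_m16 [(array([325., 251.]), 0.55), (array([234., 233.
[... 1029 characters left out ...]
y([297., 286.]), 0.58)] []
bolt_m16 [(array([300., 287.]), 0.58), (array([309., 242.]), 0.53), (array([295., 189.]), 0.19)] []
gusset_plate [(array([299., 288.]), 0.17)] [(array([294., 172.,  21.,  35.]), 0.66)]
{'clock': 2.1, 'joint_positions': array([61.7027, 12.6291, 87.4619,  0.0018, 79.9079, -7.2243]), 'joint_velocities': array([ 0.0975,  0.0441, -0.0161, -0.056 , -0.1058,  0.0187]), 'joint_torque': array([  0.0003, -49.6829, -38.9726,  -0.0001,   0.0008,   0.    ]), 'tool_pos': array([0.2247, 0.5832, 0.3039]), 'tcp_rot': array([-89.9984,  -0.0013,  68.9266]), 'wrist_force': array([ 0.5669, -0.2578,  0.5678]), 'torque': array([-0.0489, -0.0242,  0.0338]), 'opening': 0.08528854748483838}
```

View pictures.

View pics/side0.png

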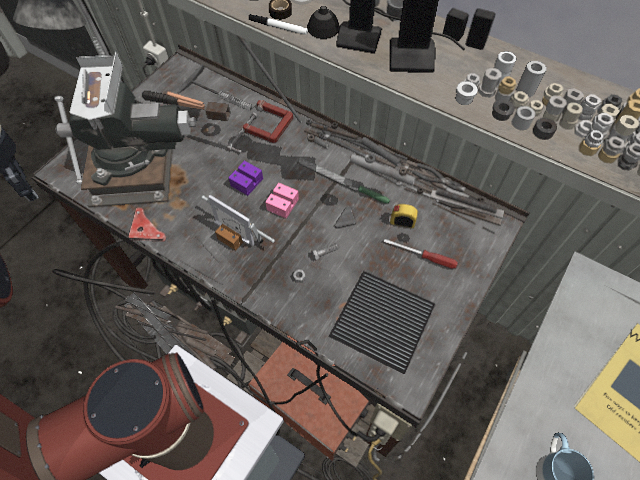

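View pics/top0.png

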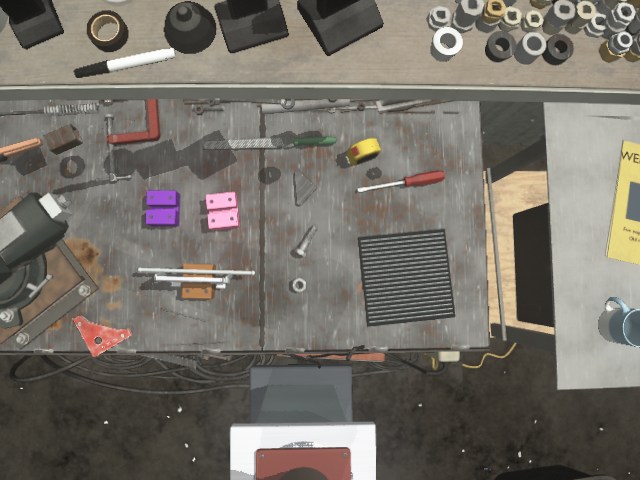

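Run:
```python
import cv2,numpy as np
a=cv2.imread('pics/side0.png')[160:270,180:320]; b=cv2.imread('pics/top0.png')[180:310,120:270]
cv2.imwrite('pics/c0.png',cv2.resize(a,None,fx=5,fy=5,interpolation=cv2.INTER_CUBIC))
cv2.imwrite('pics/c1.png',cv2.resize(b,None,fx=4.5,fy=4.5,interpolation=cv2.INTER_CUBIC))
```

```text
(no output)
```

View pics/c0.png

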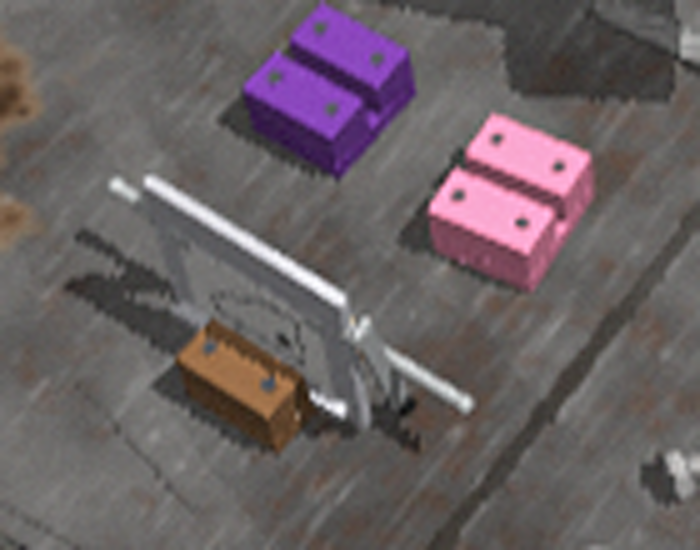

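View pics/c1.png

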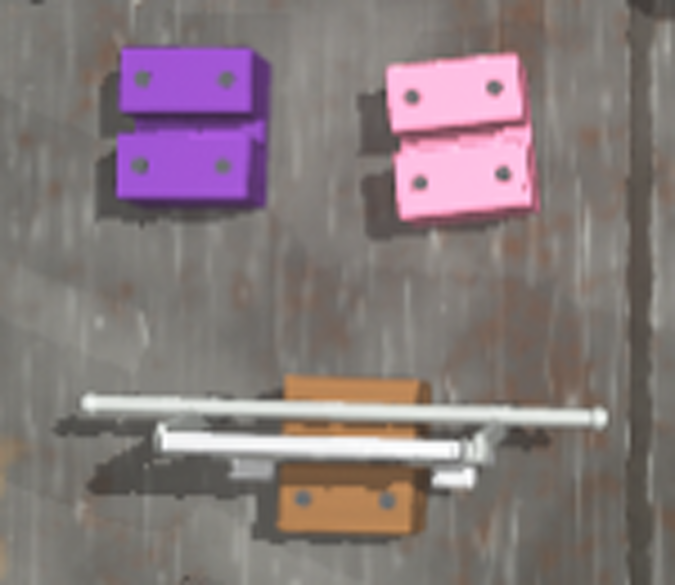

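Run:
```python
from h import *
np.set_printoptions(precision=4,suppress=True)
s=optics.read_camera('side');t=optics.read_camera('top')
for n,a,b in [('rodL',(203.4,197.2),(140,269.3)),('rodR',(273.2,240.8),(253.3,272.9)),('topL',(210,196.4),(155.6,277.1)),('topR',(249.6,219.6),(222.7,280)),('ematop',(230,205),(187,279)),('mat',(382,319),(410,276)),('lugL',(209,199),(144,268)),('lugR',(271,239),(247,271)),('easel',(235,233),(198,282)),('rack',(236,237),(198,282))]:
    print(n,*tri(s,a,t,b))
for c in [(358,238),(448,230),(455,317),(368,326)]: print('mat corner',atz(t,c,.004))
for c in [(335,333),(363,272),(435,303),(405,371)]: print('mat corner s',atz(s,c,.004))
for n,c,z in [('nut',(299,285),.016),('bolt',(306,242),.013),('gus',(304,188),.008),('rackc',(121.5+278/4.5-1.5,180+531/4.5),.042),('rackc2',(120+413/4.5,180+530/4.5),.042),('rackc3',(120+428/4.5,180+382/4.5),.042),('rackc4',(120+285/4.5,180+378/4.5),.042)]: print(n,atz(t,c,z))
```

```text
rodL [0.4898 0.3362 0.0687] 0.002514174576177628
rodR [0.4812 0.1005 0.0686] 0.002675549311692906
topL [0.4731 0.2847 0.1331] 0.0037887959845583747
topR [0.4666 0.1525 0.1455] 0.0029527016861033285
ematop [0.4703 0.2175 0.1522] 0.008028856899628291
mat [ 0.4695 -0.2356  0.02  ] 0.0068635843402790105
lugL [0.4946 0.3271 0.0619] 0.009260502940532267
lugR [0.4862 0.1137 0.058 ] 0.005082912746950175
easel [0.4644 0.2228 0.0198] 0.0075100590751581734
rack [ 0.4653  0.2268 -0.0066] 0.01026346148152174
mat corner [ 0.5578 -0.1264  0.004 ]
mat corner [ 0.575  -0.3318  0.004 ]
mat corner [ 0.3794 -0.3419  0.004 ]
mat corner [ 0.3625 -0.1457  0.004 ]
mat corner s [ 0.3797 -0.1526  0.004 ]
mat corner s [ 0.5593 -0.1262  0.004 ]
mat corner s [ 0.5827 -0.3229  0.004 ]
mat corner s [ 0.3902 -0.34    0.004 ]
nut [0.4542 0.0063 0.016 ]
bolt [ 0.5487 -0.0097  0.013 ]
gus [ 0.6707 -0.0061  0.008 ]
rackc [0.4284 0.2556 0.042 ]
rackc2 [0.4286 0.1919 0.042 ]
rackc3 [0.4984 0.1853 0.042 ]
rackc4 [0.5006 0.2532 0.042 ]
```

Call:
arm_command(rows=[{"linear": [0, 0, 0], "turn": 7.1, "grip": 0}, {"linear": [0, 0, 0], "turn": 7.1, "grip": 0}, {"linear": [0, 0, 0], "turn": 7.1, "grip": 0}, {"linear": [0, 0, 0], "turn": 7.1, "grip": 0}, {"linear": [0, 0, 0], "turn": 7.1, "grip": 0}, {"linear": [0, 0, 0], "turn": 7.1, "grip": 0}, {"linear": [0, 0, 0], "turn": 7.1, "grip": 0}, {"linear": [0, 0, 0], "turn": 7.1, "grip": 0}, {"linear": [0, 0, 0], "turn": 7.1, "grip": 0}, {"linear": [0, 0, 0], "turn": 7.1, "grip": 0}])

```text
clock: 3.03
tool_pos: [0.2247, 0.5832, 0.3039]
tcp_rot: [-90.0, 0.0, -2.9]
wrist_force: [-0.6, -0.1, -0.4]
opening: 0.0001
```

```bash
cat >> h.py <<'E'
def st():
    o=bot.get_obs(); np.set_printoptions(precision=4,suppress=True)
    print('t',o['clock'],'tcp',o['tool_pos'],o['tcp_rot'],'F',o['wrist_force'],'open',round(o['opening'],4)); return o
def go(X,yaw=None):
    o=st(); w=np.radians(o['tcp_rot'][2]); d=np.array(X)-o['tool_pos']
    print('tool cm',100*np.array([d[0]*np.cos(w)+d[1]*np.sin(w),-d[2],-d[0]*np.sin(w)+d[1]*np.cos(w)]), 'turn',None if yaw is None else o['tcp_rot'][2]-yaw)
E
python3 -c "
from h import *
go([.450,.103,.20],-2.1)"
```

```text
t 3.0333 tcp [0.2247 0.5832 0.3039] [-89.9995   0.0013  -2.8833] F [-0.605  -0.1413 -0.3933] open 0.0001
tool cm [ 24.9173  10.3903 -46.8264] turn -0.7832590326868503
```

Call:
arm_command(rows=[{"linear": [1.78, 0.4, -3.345], "turn": -0.7, "grip": 0}, {"linear": [1.78, 0.4, -3.345], "turn": 0, "grip": 0}, {"linear": [1.78, 0.4, -3.345], "turn": 0, "grip": 0}, {"linear": [1.78, 0.4, -3.345], "turn": 0, "grip": 0}, {"linear": [1.78, 0.4, -3.345], "turn": 0, "grip": 0}, {"linear": [1.78, 0.4, -3.345], "turn": 0, "grip": 0}, {"linear": [1.78, 0.4, -3.345], "turn": 0, "grip": 0}, {"linear": [1.78, 0.4, -3.345], "turn": 0, "grip": 0}, {"linear": [1.78, 0.4, -3.345], "turn": 0, "grip": 0}, {"linear": [1.78, 0.4, -3.345], "turn": 0, "grip": 0}, {"linear": [1.78, 0.4, -3.345], "turn": 0, "grip": 0}, {"linear": [1.78, 0.4, -3.345], "turn": 0, "grip": 0}, {"linear": [1.78, 0.4, -3.345], "turn": 0, "grip": 0}, {"linear": [1.78, 0.4, -3.345], "turn": 0, "grip": 0}])

```text
clock: 4.2
tool_pos: [0.4581, 0.0906, 0.2467]
tcp_rot: [-89.6, -0.5, -2.0]
wrist_force: [0.5, 0.8, 0.3]
opening: -0.0002
```

```bash
python3 -c "
from h import *
go([.450,.103,.20],-2.1)
for n in('side','top'):
    p=optics.read_camera(n);save(p,n+'1')
a=cv2.imread('pics/side1.png')[150:290,180:340]; b=cv2.imread('pics/top1.png')[200:340,120:290]
cv2.imwrite('pics/c2.png',cv2.resize(np.hstack([a,b[:,:160]]),None,fx=2.5,fy=4,interpolation=cv2.INTER_CUBIC))
"
```

```text
t 4.2 tcp [0.4581 0.0906 0.2467] [-89.5681  -0.4968  -1.9667] F [0.5063 0.7987 0.3102] open -0.0002
tool cm [-0.8513  4.6665  1.2107] turn 0.13325876318573937
```

View pics/c2.png

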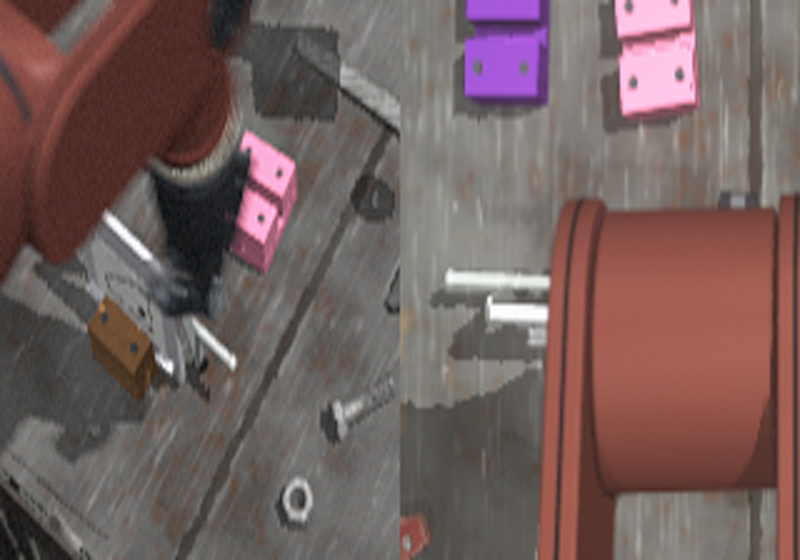

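Call:
arm_command(rows=[{"linear": [-0.5, 1.5, 0.6], "turn": 0.1, "grip": 0}, {"linear": [-0.5, 1.5, 0.6], "turn": 0, "grip": 0}, {"linear": [0, 1.6, 0], "turn": 0, "grip": 0}, {"linear": [0, 0, 0], "turn": 0, "grip": 0}])

```text
clock: 4.63
tool_pos: [0.4515, 0.0993, 0.2006]
tcp_rot: [-89.6, -0.7, -2.9]
wrist_force: [-0.5, -0.3, -1.0]
opening: 0.0
```

```bash
python3 -c "
from h import *
go([.448,.103,.125],-2.1)
p=optics.read_camera('side')
print(mark_of(p,'lug_right')[:2])
"
```

```text
t 4.6333 tcp [0.4515 0.0993 0.2006] [-89.606   -0.681   -2.8889] F [-0.4597 -0.2574 -1.0035] open 0.0
tool cm [-0.3645  7.5635  0.3498] turn -0.7889072978031737
[{'uv': [268.7, 236.2], 'score': 0.58}, {'uv': [234.9, 231.4], 'score': 0.55}]
```

Call:
arm_command(rows=[{"linear": [-0.2, 1.9, 0.2], "turn": -0.4, "grip": 0}, {"linear": [-0.2, 1.9, 0.2], "turn": -0.4, "grip": 0}, {"linear": [0, 1.9, 0], "turn": 0, "grip": 0}, {"linear": [0, 1.4, 0], "turn": 0, "grip": 0}, {"linear": [0, 0.3, 0], "turn": 0, "grip": 0}])

```text
clock: 5.15
tool_pos: [0.4565, 0.1068, 0.1362]
tcp_rot: [-89.5, -1.8, -1.9]
wrist_force: [0.1, -0.2, -0.8]
opening: 0.0001
```

```bash
python3 -c "
from h import *
go([.448,.103,.125],-2.1)
p=optics.read_camera('side');save(p,'side2')
for X in [(.4812,.1005,.062),(.4812,.1005,.069),(.4655,.104,.053)]: print(proj(p,X))
a=p['image'][170:270,210:310,::-1]
cv2.imwrite('pics/c3.png',cv2.resize(a,None,fx=6,fy=6,interpolation=cv2.INTER_CUBIC))
"
```

```text
t 5.15 tcp [0.4565 0.1068 0.1362] [-89.4989  -1.8068  -1.8536] F [ 0.1301 -0.1933 -0.8486] open 0.0001
tool cm [-0.8375  1.1176 -0.4024] turn 0.24636368561902677
[272.9026 242.1069]
[272.6603 240.7587]
[268.5309 247.6639]
```

View pics/c3.png

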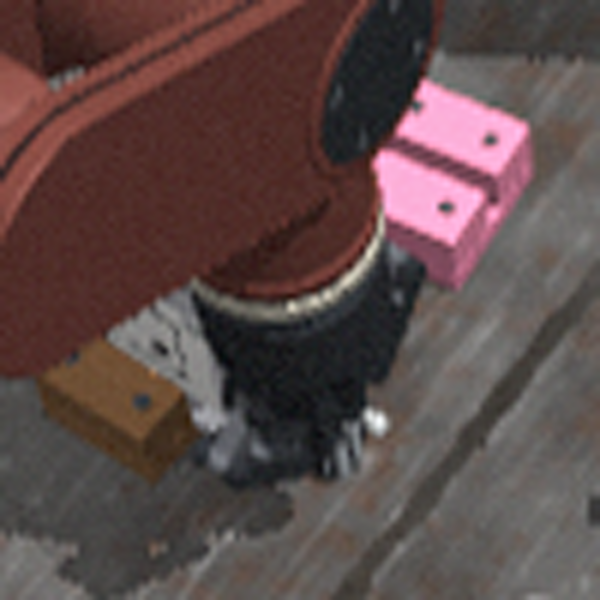

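Call:
arm_command(rows=[{"linear": [-0.6, 0.2, -0.2], "turn": 0.2, "grip": 0}, {"linear": [-0.3, 0.5, -0.2], "turn": 0, "grip": 0}, {"linear": [0, 0.5, 0], "turn": 0, "grip": 0}, {"linear": [0, 0.2, 0], "turn": 0, "grip": 0}])

```text
clock: 5.53
tool_pos: [0.4502, 0.1035, 0.1262]
tcp_rot: [-89.5, -2.2, -2.0]
wrist_force: [-0.3, -0.0, 0.3]
opening: -0.0001
```

```bash
python3 -c "
from h import *
go([.448,.103,.122],-2.1)
p=optics.read_camera('side');save(p,'side3')
a=p['image'][200:260,240:300,::-1]
cv2.imwrite('pics/c4.png',cv2.resize(a,None,fx=10,fy=10,interpolation=cv2.INTER_CUBIC))
"
```

```text
t 5.5333 tcp [0.4502 0.1035 0.1262] [-89.4514  -2.2466  -2.0219] F [-0.3115 -0.0213  0.2717] open -0.0001
tool cm [-0.2172  0.4154 -0.0586] turn 0.07814880060791785
```

View pics/c4.png

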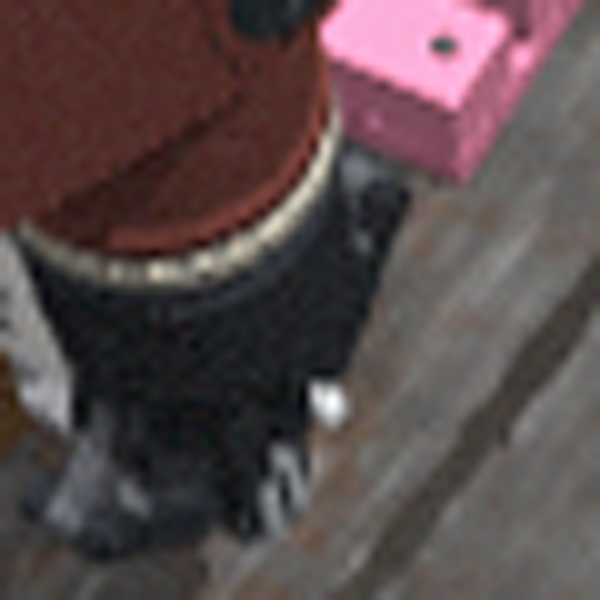

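Call:
arm_command(rows=[{"linear": [0.3, 0.1, 0], "turn": 0, "grip": 0}, {"linear": [0.3, 0, 0], "turn": 0, "grip": 0}, {"linear": [0.2, 0, 0], "turn": 0, "grip": 0}])

```text
clock: 5.83
tool_pos: [0.4591, 0.1032, 0.1259]
tcp_rot: [-89.4, -2.3, -2.0]
wrist_force: [0.3, -0.1, 0.0]
opening: 0.0001
```

Call:
arm_command(rows=[{"linear": [0.2, 0, 0], "turn": 0, "grip": 0}, {"linear": [0.2, 0, 0], "turn": 0, "grip": 0}])

```text
clock: 6.0
tool_pos: [0.4641, 0.1029, 0.1264]
tcp_rot: [-89.4, -2.3, -2.0]
wrist_force: [-0.2, 0.4, -0.6]
opening: -0.0001
```

Call:
arm_command(rows=[{"linear": [0.2, 0, 0], "turn": 0, "grip": 0}, {"linear": [0.2, 0, 0], "turn": 0, "grip": 0}])

```text
clock: 6.17
tool_pos: [0.4682, 0.1029, 0.1265]
tcp_rot: [-89.4, -2.2, -2.0]
wrist_force: [-4.2, 0.7, 2.8]
opening: -0.0001
```

```bash
python3 -c "
from h import *
st()
p=optics.read_camera('side');save(p,'side4')
a=p['image'][200:260,240:300,::-1]
cv2.imwrite('pics/c5.png',cv2.resize(a,None,fx=10,fy=10,interpolation=cv2.INTER_CUBIC))
"
```

```text
t 6.1667 tcp [0.4682 0.1029 0.1265] [-89.4266  -2.2479  -2.0475] F [-4.2033  0.689   2.779 ] open -0.0001
```

View pics/c5.png

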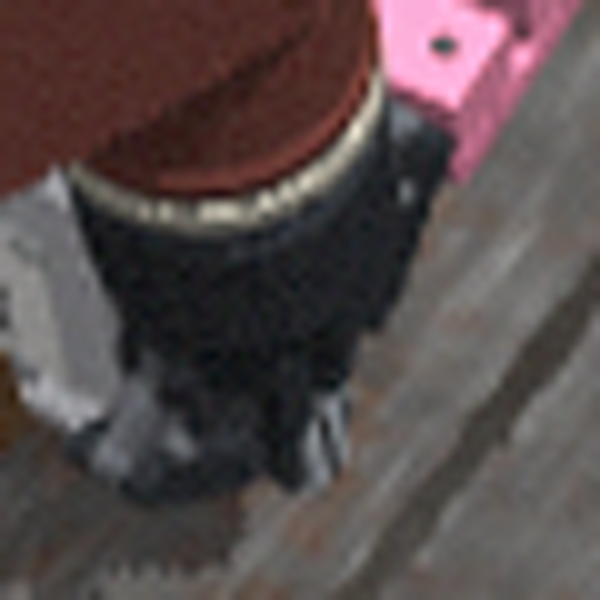

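Call:
arm_command(rows=[{"linear": [0.2, -0.2, 0], "turn": 0, "grip": 0}, {"linear": [0.22, -0.16, 0], "turn": 0, "grip": 0}, {"linear": [0.22, -0.18, 0], "turn": 0, "grip": 0}])

```text
clock: 6.47
tool_pos: [0.4733, 0.1027, 0.1312]
tcp_rot: [-89.4, -2.0, -2.0]
wrist_force: [-1.8, 0.8, -0.7]
opening: -0.0001
```

Call:
arm_command(rows=[{"linear": [0.2, -0.2, 0], "turn": 0, "grip": 0}, {"linear": [0.2, -0.2, 0], "turn": 0, "grip": 0}])

```text
clock: 6.63
tool_pos: [0.4777, 0.1024, 0.1357]
tcp_rot: [-89.5, -2.0, -2.0]
wrist_force: [-0.5, 0.3, -1.1]
opening: 0.0004
```

Call:
arm_command(rows=[{"linear": [0.18, -0.2, 0], "turn": 0, "grip": 0}, {"linear": [0.18, -0.22, 0], "turn": 0, "grip": 0}])

```text
clock: 6.8
tool_pos: [0.4815, 0.1021, 0.1405]
tcp_rot: [-89.5, -2.0, -2.0]
wrist_force: [-2.0, -0.4, -0.4]
opening: -0.0001
```

```bash
python3 -c "
from h import *
st()
p=optics.read_camera('side');save(p,'side5')
a=p['image'][180:260,210:310,::-1]
cv2.imwrite('pics/c6.png',cv2.resize(a,None,fx=7,fy=7,interpolation=cv2.INTER_CUBIC))
"
```

```text
t 6.8 tcp [0.4815 0.1021 0.1405] [-89.4646  -2.0091  -2.0351] F [-1.9541 -0.4122 -0.417 ] open -0.0001
```

View pics/c6.png

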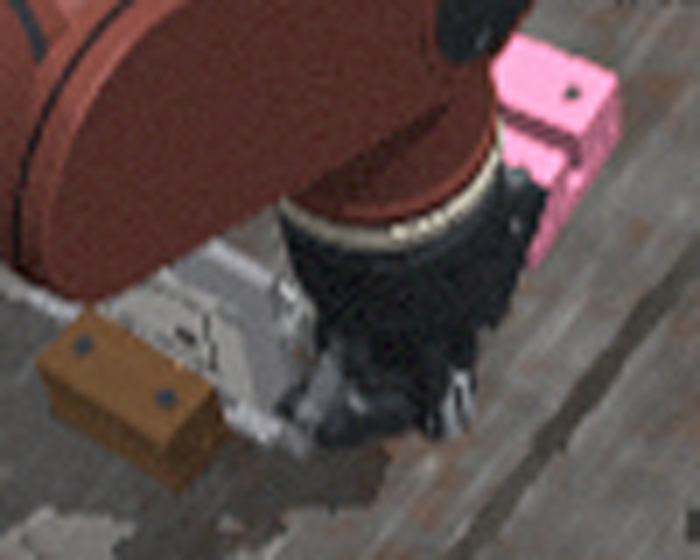

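Call:
arm_command(rows=[{"linear": [0.16, -0.2, 0], "turn": 0, "grip": 0}, {"linear": [0.16, -0.2, 0], "turn": 0, "grip": 0}])

```text
clock: 7.02
tool_pos: [0.486, 0.1019, 0.1459]
tcp_rot: [-89.5, -2.2, -2.0]
wrist_force: [-0.7, -0.4, -0.0]
opening: -0.0001
```

Call:
arm_command(rows=[{"linear": [0.16, -0.18, 0], "turn": 0, "grip": 0}])

```text
clock: 7.1
tool_pos: [0.4882, 0.1018, 0.1483]
tcp_rot: [-89.5, -2.3, -2.0]
wrist_force: [0.3, 0.4, -0.1]
opening: -0.0005
```

Call:
arm_command(rows=[{"linear": [0.15, -0.15, 0], "turn": 0, "grip": 0}])

```text
clock: 7.18
tool_pos: [0.4903, 0.1018, 0.1505]
tcp_rot: [-89.5, -2.3, -2.0]
wrist_force: [-0.4, 0.0, 0.4]
opening: -0.0001
```

```bash
python3 -c "
from h import *
st()
p=optics.read_camera('side');save(p,'side6')
a=p['image'][180:260,210:310,::-1]
cv2.imwrite('pics/c7.png',cv2.resize(a,None,fx=7,fy=7,interpolation=cv2.INTER_CUBIC))
"
```

```text
t 7.1833 tcp [0.4903 0.1018 0.1505] [-89.4508  -2.3313  -2.0399] F [-0.3517  0.0137  0.3886] open -0.0001
```

View pics/c7.png

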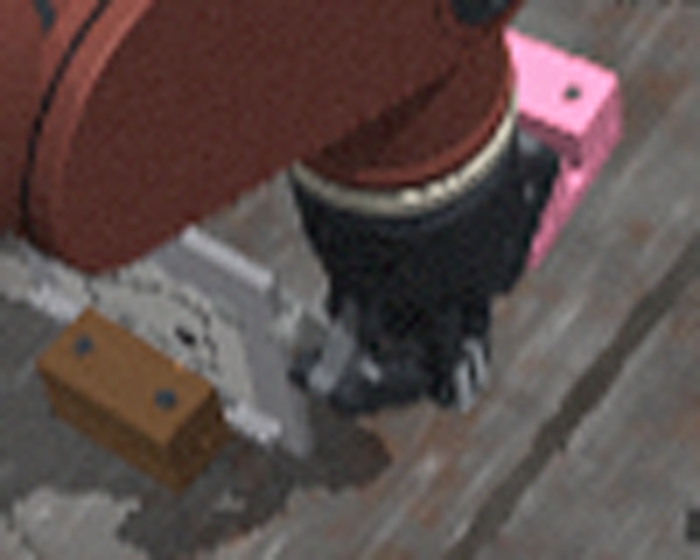

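Call:
arm_command(rows=[{"linear": [-1.0, 0, 0], "turn": 0, "grip": 0}, {"linear": [-1.0, 0, 0], "turn": 0, "grip": 0}, {"linear": [-0.5, 0, 0], "turn": 0, "grip": 0}])

```text
clock: 7.48
tool_pos: [0.4652, 0.1026, 0.1503]
tcp_rot: [-89.4, -2.5, -2.1]
wrist_force: [-0.8, 0.1, -1.2]
opening: 0.0002
```

```bash
python3 -c "
from h import *
st()
p=optics.read_camera('side');save(p,'side7')
a=p['image'][180:260,210:310,::-1]
cv2.imwrite('pics/c8.png',cv2.resize(a,None,fx=7,fy=7,interpolation=cv2.INTER_CUBIC))
"
```

```text
t 7.4833 tcp [0.4652 0.1026 0.1503] [-89.4411  -2.4679  -2.0695] F [-0.7783  0.1204 -1.1631] open 0.0002
```

View pics/c8.png

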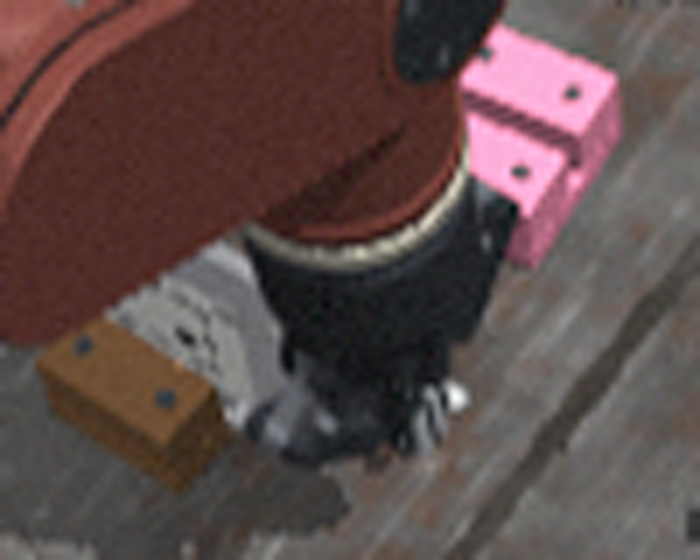

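```bash
cat >> h.py <<'E'
def arc(p,uv,y=.1005,hx=.4655,hz=.106):
    o,v=ray(p,uv)
    X=o+v*(y-o[1])/v[1]
    n=np.array([v[0],v[2]])/np.hypot(v[0],v[2]); best=[]
    for th in np.linspace(-.1,.9,101):
        ph=th+np.arctan2(10,47); q=np.array([hx+.04805*np.sin(ph),y,hz-.04805*np.cos(ph)])
        best.append((np.linalg.norm(proj(p,q)-uv),th,q))
    return X,min(best,key=lambda b:b[0])
E
python3 -c "
from h import *
p=optics.read_camera('side')
for uv in [(273.2,240.8),(275.4,236.4)]:
  for hx in (.460,.463,.466): print(arc(p,np.array(uv),hx=hx))
for th in (0,.1,.2,.4,.6,.8):
    ph=th+np.arctan2(10,47); print(th,proj(p,[.463+.04805*np.sin(ph),.1005,.106-.04805*np.cos(ph)]))
"
```

```text
(array([0.48310292, 0.1005    , 0.06596989]), (np.float64(0.2537785426242048), np.float64(0.31000000000000005), array([0.48386007, 0.1005    , 0.06429269])))
(array([0.48310292, 0.1005    , 0.06596989]), (np.float64(0.44844126065202244), np.float64(0.25), array([0.4843162, 0.1005   , 0.062937 ])))
(array([0.48310292, 0.1005    , 0.06596989]), (np.float64(0.6222715173236013), np.float64(0.18999999999999997), array([0.48469561, 0.1005    , 0.06173628])))
(array([0.49378201, 0.1005    , 0.07293952]), (np.float64(0.11620714600575745), np.float64(0.5800000000000001), array([0.49412029, 0.1005    , 0.07216794])))
(array([0.49378201, 0.1005    , 0.07293952]), (np.float64(0.4173408077378816), np.float64(0.52), array([0.49503019, 0.1005    , 0.07018283])))
(array([0.49378201, 0.1005    , 0.07293952]), (np.float64(0.6939389445440839), np.float64(0.4600000000000001), array([0.49582481, 0.1005    , 0.06832662])))
0 [271.13614476 245.0247987 ]
0.1 [272.15263426 243.46108675]
0.2 [273.1186405  241.85368509]
0.4 [274.86543921 238.56555096]
0.6 [276.31402503 235.27751427]
0.8 [277.41091963 232.10746235]
```

Call:
arm_command(rows=[{"linear": [0, 0.8, 0], "turn": 0, "grip": 0}, {"linear": [0, 0.6, 0], "turn": 0, "grip": 0}, {"linear": [0, 0.2, 0], "turn": 0, "grip": 0}])

```text
clock: 7.83
tool_pos: [0.4661, 0.1029, 0.1338]
tcp_rot: [-89.4, -2.6, -2.0]
wrist_force: [-0.3, 0.2, -0.2]
opening: -0.0
```

Call:
arm_command(rows=[{"linear": [0.4, 0.1, 0], "turn": 0, "grip": 0}, {"linear": [0.3, 0, 0], "turn": 0, "grip": 0}, {"linear": [0.1, 0, 0], "turn": 0, "grip": 0}])

```text
clock: 8.08
tool_pos: [0.4741, 0.1025, 0.1312]
tcp_rot: [-89.4, -2.5, -2.0]
wrist_force: [-0.4, -0.2, -0.4]
opening: 0.0001
```

Call:
arm_command(rows=[{"linear": [0.2, 0, 0], "turn": 0, "grip": 0}, {"linear": [0.15, -0.05, 0], "turn": 0, "grip": 0}])

```text
clock: 8.25
tool_pos: [0.477, 0.1024, 0.1313]
tcp_rot: [-89.4, -2.2, -2.0]
wrist_force: [-4.7, 1.3, 3.4]
opening: 0.0002
```

Call:
arm_command(rows=[{"linear": [0.15, -0.1, 0], "turn": 0, "grip": 0}])

```text
clock: 8.33
tool_pos: [0.4781, 0.1024, 0.1322]
tcp_rot: [-89.4, -2.1, -2.0]
wrist_force: [-3.2, 0.9, 2.3]
opening: 0.0002
```

Call:
arm_command(rows=[{"linear": [0.12, -0.16, 0], "turn": 0, "grip": 0}, {"linear": [0.12, -0.14, 0], "turn": 0, "grip": 0}])

```text
clock: 8.5
tool_pos: [0.48, 0.1024, 0.135]
tcp_rot: [-89.4, -2.0, -2.0]
wrist_force: [-1.9, 0.0, -1.1]
opening: -0.0002
```

Call:
arm_command(rows=[{"linear": [0.14, -0.14, 0], "turn": 0, "grip": 0}, {"linear": [0.14, -0.12, 0], "turn": 0, "grip": 0}])

```text
clock: 8.67
tool_pos: [0.4827, 0.1022, 0.1378]
tcp_rot: [-89.5, -2.0, -2.0]
wrist_force: [-3.2, 0.1, -0.9]
opening: -0.0
```

Call:
arm_command(rows=[{"linear": [0.14, -0.13, 0], "turn": 0, "grip": 0}, {"linear": [0.14, -0.13, 0], "turn": 0, "grip": 0}])

```text
clock: 8.83
tool_pos: [0.4854, 0.102, 0.1406]
tcp_rot: [-89.5, -2.0, -2.0]
wrist_force: [-2.3, -0.1, -1.4]
opening: 0.0
```

Call:
arm_command(rows=[{"linear": [0.12, -0.14, 0], "turn": 0, "grip": 0}])

```text
clock: 8.92
tool_pos: [0.4869, 0.102, 0.1423]
tcp_rot: [-89.5, -2.0, -2.0]
wrist_force: [-0.5, 0.6, 0.7]
opening: 0.0
```

Call:
arm_command(rows=[{"linear": [0.12, -0.12, 0], "turn": 0, "grip": 0}])

```text
clock: 9.0
tool_pos: [0.4888, 0.1018, 0.1441]
tcp_rot: [-89.5, -2.1, -2.0]
wrist_force: [-1.6, -0.1, -1.7]
opening: 0.0
```

Call:
arm_command(rows=[{"linear": [0.14, -0.1, 0], "turn": 0, "grip": 0}])

```text
clock: 9.08
tool_pos: [0.4904, 0.1018, 0.1454]
tcp_rot: [-89.5, -2.1, -2.0]
wrist_force: [-2.1, -0.2, -1.4]
opening: 0.0
```

Call:
arm_command(rows=[{"linear": [0.14, -0.1, 0], "turn": 0, "grip": 0}])

```text
clock: 9.17
tool_pos: [0.4918, 0.1017, 0.1465]
tcp_rot: [-89.5, -2.1, -2.0]
wrist_force: [-2.2, 0.9, -0.9]
opening: 0.0002
```

Call:
arm_command(rows=[{"linear": [0.12, -0.1, 0], "turn": 0, "grip": 0}])

```text
clock: 9.25
tool_pos: [0.4928, 0.1018, 0.1475]
tcp_rot: [-89.4, -2.1, -2.0]
wrist_force: [-3.1, -0.2, -0.4]
opening: -0.0004
```

Call:
arm_command(rows=[{"linear": [0.12, -0.08, 0], "turn": 0, "grip": 0}])

```text
clock: 9.33
tool_pos: [0.4939, 0.1017, 0.1483]
tcp_rot: [-89.4, -2.0, -2.0]
wrist_force: [-3.8, 1.1, -0.6]
opening: -0.0
```

```bash
python3 -c "
from h import *
st()
p=optics.read_camera('side');save(p,'side8')
a=p['image'][180:260,210:310,::-1]
cv2.imwrite('pics/c9.png',cv2.resize(a,None,fx=7,fy=7,interpolation=cv2.INTER_CUBIC))
"
```

```text
t 9.3333 tcp [0.4939 0.1017 0.1483] [-89.4443  -2.0047  -2.0412] F [-3.8234  1.0783 -0.6119] open -0.0
```

View pics/c9.png

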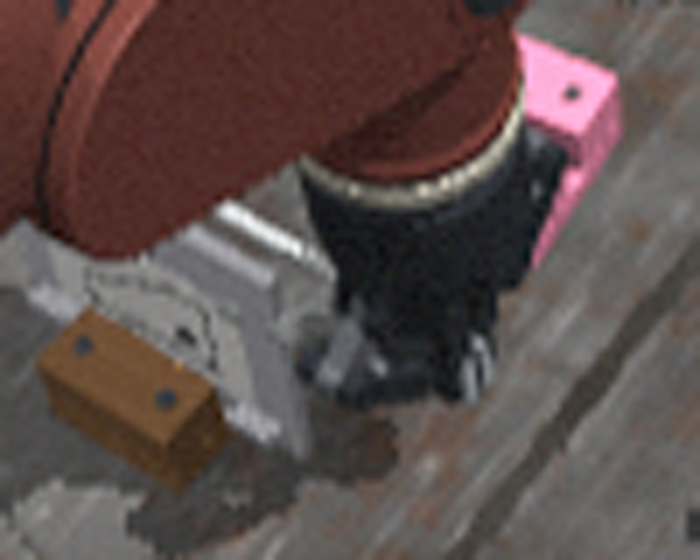

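Call:
arm_command(rows=[{"linear": [0.12, -0.08, 0], "turn": 0, "grip": 0}])

```text
clock: 9.47
tool_pos: [0.4947, 0.1017, 0.1491]
tcp_rot: [-89.4, -1.9, -2.0]
wrist_force: [-4.7, 0.2, -0.0]
opening: 0.0003
```

Call:
arm_command(rows=[{"linear": [0.15, -0.08, 0], "turn": 0, "grip": 0}])

```text
clock: 9.55
tool_pos: [0.4957, 0.1017, 0.1497]
tcp_rot: [-89.4, -1.8, -2.0]
wrist_force: [-5.4, 0.7, -0.8]
opening: 0.0002
```

Call:
arm_command(rows=[{"linear": [0.18, -0.08, 0], "turn": 0, "grip": 0}])

```text
clock: 9.63
tool_pos: [0.4962, 0.1017, 0.1498]
tcp_rot: [-89.4, -1.6, -2.0]
wrist_force: [-7.9, 1.6, -1.4]
opening: 0.0
```

Call:
arm_command(rows=[{"linear": [0.18, -0.1, 0], "turn": 0, "grip": 0}])

```text
clock: 9.72
tool_pos: [0.4964, 0.1018, 0.1499]
tcp_rot: [-89.5, -1.4, -2.0]
wrist_force: [-7.5, 0.2, -1.7]
opening: -0.0003
```

Call:
arm_command(rows=[{"linear": [0.2, -0.05, 0], "turn": 0, "grip": 0}])

```text
clock: 9.8
tool_pos: [0.4969, 0.1018, 0.1495]
tcp_rot: [-89.5, -1.1, -2.0]
wrist_force: [-7.8, 0.6, 0.6]
opening: -0.0002
```

```bash
python3 -c "
from h import *
st()
p=optics.read_camera('side');save(p,'side9')
a=p['image'][180:260,210:310,::-1]
cv2.imwrite('pics/c10.png',cv2.resize(a,None,fx=7,fy=7,interpolation=cv2.INTER_CUBIC))
"
```

```text
t 9.8 tcp [0.4969 0.1018 0.1495] [-89.4692  -1.1259  -2.007 ] F [-7.8456  0.6203  0.5756] open -0.0002
```

View pics/c10.png

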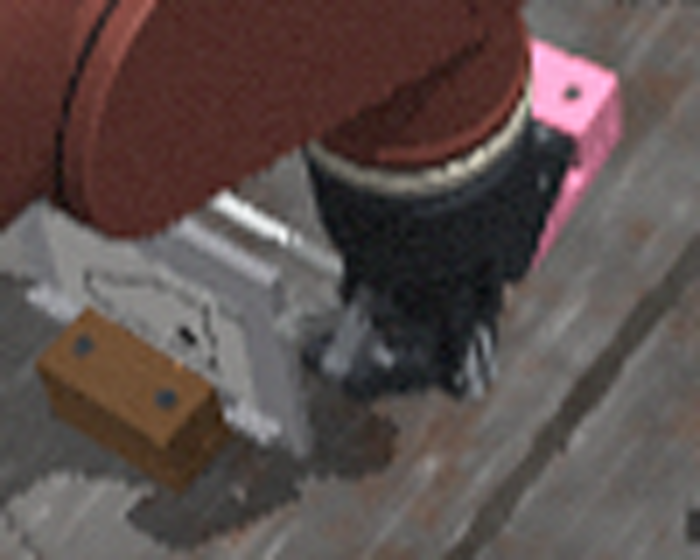

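Call:
arm_command(rows=[{"linear": [0.2, -0.15, 0], "turn": 0, "grip": 0}, {"linear": [0.2, -0.15, 0], "turn": 0, "grip": 0}])

```text
clock: 10.02
tool_pos: [0.4974, 0.1018, 0.1502]
tcp_rot: [-89.5, -0.6, -2.0]
wrist_force: [-6.5, -0.8, -3.1]
opening: 0.0002
```

Call:
arm_command(rows=[{"linear": [0.2, -0.1, 0], "turn": 0, "grip": 0}, {"linear": [0.2, 0, 0], "turn": 0, "grip": 0}])

```text
clock: 10.18
tool_pos: [0.4983, 0.1017, 0.1493]
tcp_rot: [-89.5, -0.0, -2.0]
wrist_force: [-8.0, -1.0, 3.2]
opening: -0.0003
```

Call:
arm_command(rows=[{"linear": [-1, 0, 0], "turn": 0, "grip": 0}, {"linear": [-1.2, 0, 0], "turn": 0, "grip": 0}, {"linear": [-1, -0.2, -0.8], "turn": 0, "grip": 0}, {"linear": [0, -2, -1], "turn": 0, "grip": 0}, {"linear": [0, -3.5, -1], "turn": 0, "grip": 0}, {"linear": [0, -3.5, -1], "turn": 0, "grip": 0}, {"linear": [0, 0, 0], "turn": 0, "grip": 0}])

```text
clock: 10.77
tool_pos: [0.4675, 0.0622, 0.245]
tcp_rot: [-89.6, -0.7, -1.9]
wrist_force: [1.6, 0.0, 0.4]
opening: -0.0
```

```bash
python3 -c "
from h import *
st()
p=optics.read_camera('side');save(p,'side10')
q=optics.read_camera('top');save(q,'top10')
a=p['image'][170:260,200:300,::-1]; b=q['image'][220:310,120:270,::-1]
cv2.imwrite('pics/c11.png',cv2.resize(a,None,fx=6,fy=6,interpolation=cv2.INTER_CUBIC))
cv2.imwrite('pics/c12.png',cv2.resize(b,None,fx=5,fy=5,interpolation=cv2.INTER_CUBIC))
"
```

```text
t 10.7667 tcp [0.4675 0.0622 0.245 ] [-89.6243  -0.6644  -1.88  ] F [1.5991 0.0279 0.4067] open -0.0
```

View pics/c11.png

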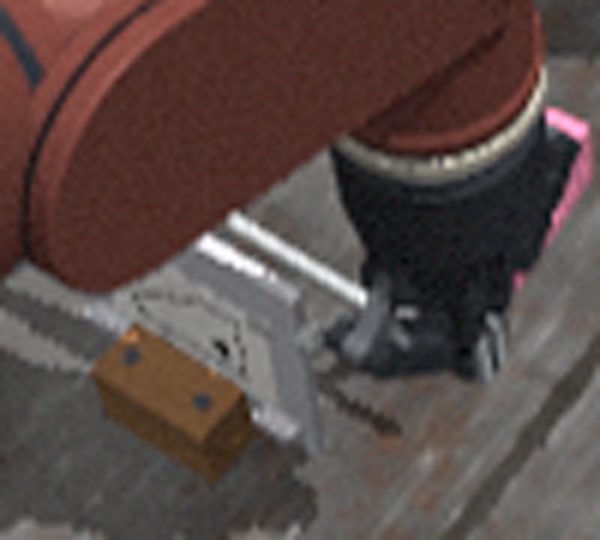

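View pics/c12.png

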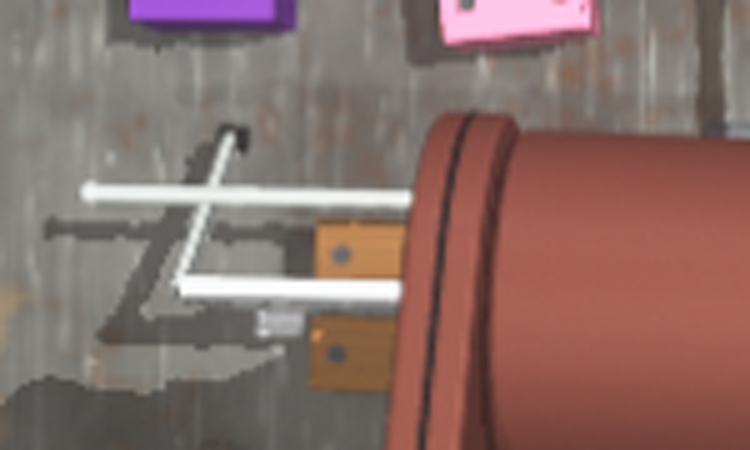

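```bash
python3 -c "
from h import *
q=optics.read_camera('top')
print('rodL',atz(q,(137.6,258.2),.080),'rod mid',atz(q,(201,259.3),.08),'plate topL',atz(q,(156,277),.134),'topR',atz(q,(199,278),.134),'foot',atz(q,(167.5,247),.041))
print('rack edges', atz(q,(183,264.5),.042), atz(q,(182,297.5),.042),atz(q,(183,275.5),.042),atz(q,(182,283.8),.042))
"
```

```text
rodL [0.51162438 0.33920703 0.08      ] rod mid [0.50873901 0.20829468 0.08      ] plate topL [0.47220925 0.28527523 0.134     ] topR [0.46986657 0.20147355 0.134     ] foot [0.53724877 0.28788133 0.041     ]
rack edges [0.49956682 0.25386705 0.042     ] [0.42950286 0.2551102  0.042     ] [0.47613325 0.25355497 0.042     ] [0.45851321 0.25546078 0.042     ]
```

```bash
python3 -c "
from h import *
go([.470,.2185,.24],-2.1)
"
```

```text
t 10.9167 tcp [0.4642 0.0635 0.2383] [-89.5673  -0.073   -1.868 ] F [-0.5629  0.8869 -1.0824] open 0.0
tool cm [ 0.0756 -0.1668 15.5154] turn 0.23196219070348145
```

Call:
arm_command(rows=[{"linear": [0, -0.2, 3.5], "turn": 0.2, "grip": 0.7}, {"linear": [0, 0, 3.5], "turn": 0, "grip": 0.7}, {"linear": [0, 0, 3.5], "turn": 0, "grip": 0.7}, {"linear": [0, 0, 3], "turn": 0, "grip": 0.7}, {"linear": [0, 0, 1], "turn": 0, "grip": 0.7}, {"linear": [0, 0, 0], "turn": 0, "grip": 0.7}, {"linear": [0, 0, 0], "turn": 0, "grip": 0.7}])

```text
clock: 11.5
tool_pos: [0.4676, 0.213, 0.2319]
tcp_rot: [-89.8, 0.4, -2.3]
wrist_force: [-0.8, -0.7, 0.3]
opening: 0.0596
```

```bash
python3 -c "
from h import *
go([.471,.2185,.172],-2.1)
p=optics.read_camera('side');save(p,'side11')
a=p['image'][150:270,150:300,::-1]
cv2.imwrite('pics/c13.png',cv2.resize(a,None,fx=5,fy=5,interpolation=cv2.INTER_CUBIC))
"
```

```text
t 11.5 tcp [0.4676 0.213  0.2319] [-89.7916   0.4075  -2.2569] F [-0.7738 -0.7161  0.3315] open 0.0596
tool cm [0.3197 5.9855 0.5642] turn -0.1569152843801005
```

View pics/c13.png

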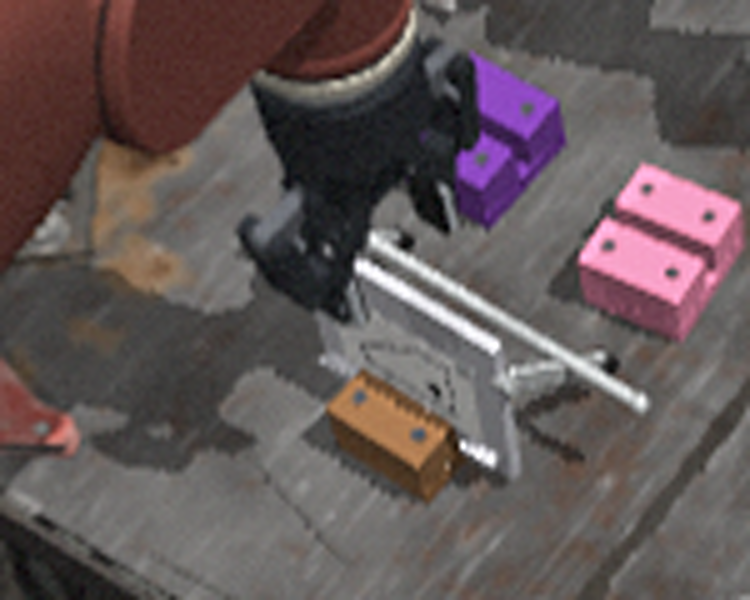

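Call:
arm_command(rows=[{"linear": [0.1, 1.5, 0.2], "turn": 0, "grip": 0.7}, {"linear": [0.1, 1.5, 0.2], "turn": 0, "grip": 0.7}, {"linear": [0.1, 1.5, 0.1], "turn": 0, "grip": 0.7}, {"linear": [0, 0.8, 0], "turn": 0, "grip": 0.7}, {"linear": [0, 0.2, 0], "turn": 0, "grip": 0.7}])

```text
clock: 11.97
tool_pos: [0.4714, 0.2114, 0.1743]
tcp_rot: [-89.9, 0.4, -2.6]
wrist_force: [0.2, 0.3, -0.6]
opening: 0.0596
```

```bash
python3 -c "
from h import *
go([.471,.2185,.172],-2.1)
"
```

```text
t 11.9667 tcp [0.4714 0.2114 0.1743] [-89.9196   0.3685  -2.6332] F [ 0.1605  0.3265 -0.584 ] open 0.0596
tool cm [-0.0719  0.2346  0.7108] turn -0.5331610127285296
```

Centre it, then close gently.

Call:
arm_command(rows=[{"linear": [0, 0.1, 0.5], "turn": -0.4, "grip": 0.7}, {"linear": [0, 0.1, 0.3], "turn": 0, "grip": 0.5}, {"linear": [0, 0, 0], "turn": 0, "grip": 0.3}, {"linear": [0, 0, 0], "turn": 0, "grip": 0.2}, {"linear": [0, 0, 0], "turn": 0, "grip": 0}, {"linear": [0, 0, 0], "turn": 0, "grip": 0}, {"linear": [0, 0, 0], "turn": 0, "grip": 0}, {"linear": [0, 0, 0], "turn": 0, "grip": 0}], squeeze=40)

```text
clock: 12.63
tool_pos: [0.47, 0.2183, 0.1737]
tcp_rot: [-90.0, 0.7, -2.3]
wrist_force: [0.9, -0.3, -3.0]
opening: 0.0075
```

Call:
arm_command(rows=[{"linear": [0, -0.5, 0], "turn": 0, "grip": 0}, {"linear": [0, -0.8, 0], "turn": 0, "grip": 0}, {"linear": [0, -0.8, 0], "turn": 0, "grip": 0}])

```text
clock: 12.88
tool_pos: [0.4689, 0.2177, 0.1932]
tcp_rot: [-90.1, 0.9, -2.3]
wrist_force: [1.7, 0.1, -4.8]
opening: 0.0075
```

Call:
arm_command(rows=[{"linear": [0, -1, 0], "turn": 0, "grip": 0}, {"linear": [0, -1, 0], "turn": 0, "grip": 0}, {"linear": [0, -1.5, 0], "turn": 0, "grip": 0}, {"linear": [0, -2, 0], "turn": 0, "grip": 0}, {"linear": [0, -2, 0], "turn": 0, "grip": 0}, {"linear": [0, 0, 0], "turn": 0, "grip": 0}])

```text
clock: 13.38
tool_pos: [0.4703, 0.2177, 0.2773]
tcp_rot: [-90.0, 0.8, -2.3]
wrist_force: [1.4, -0.5, -3.3]
opening: 0.0071
```

```bash
python3 -c "
from h import *
st()
p=optics.read_camera('side');save(p,'side12')
a=p['image'][130:280,150:320,::-1]
cv2.imwrite('pics/c14.png',cv2.resize(a,None,fx=4,fy=4,interpolation=cv2.INTER_CUBIC))
"
```

```text
t 13.3833 tcp [0.4703 0.2177 0.2773] [-90.0279   0.7911  -2.31  ] F [ 1.3735 -0.5323 -3.276 ] open 0.0071
```

View pics/c14.png

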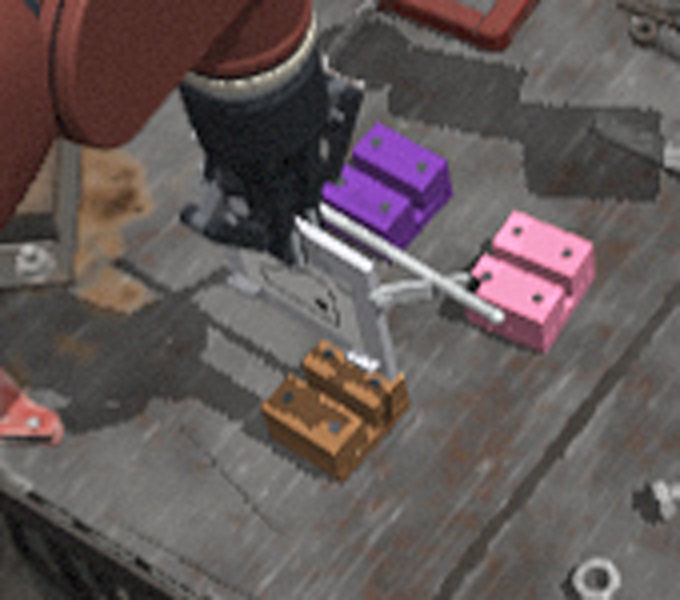

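Call:
arm_command(rows=[{"linear": [0, 0, -1], "turn": 0, "grip": 0}, {"linear": [-0.2, 0, -2], "turn": -0.7, "grip": 0}, {"linear": [-0.2, 0, -3], "turn": -0.7, "grip": 0}, {"linear": [-0.2, 0, -3], "turn": -0.7, "grip": 0}, {"linear": [-0.2, 0, -3], "turn": -0.7, "grip": 0}, {"linear": [-0.2, 0, -3], "turn": -0.7, "grip": 0}, {"linear": [-0.2, 0, -3], "turn": -0.7, "grip": 0}, {"linear": [-0.2, 0, -3], "turn": -0.7, "grip": 0}, {"linear": [-0.2, 0, -3], "turn": -0.7, "grip": 0}, {"linear": [-0.2, 0, -3], "turn": -0.7, "grip": 0}, {"linear": [-0.2, 0, -3], "turn": -0.7, "grip": 0}, {"linear": [-0.2, 0, -3], "turn": 0, "grip": 0}, {"linear": [-0.2, 0, -3], "turn": 0, "grip": 0}, {"linear": [0, 0, -3], "turn": 0, "grip": 0}, {"linear": [0, 0, -2], "turn": 0, "grip": 0}, {"linear": [0, 0, -1], "turn": 0, "grip": 0}, {"linear": [0, 0, 0], "turn": 0, "grip": 0}])

```text
clock: 14.85
tool_pos: [0.4431, -0.2262, 0.2507]
tcp_rot: [-89.4, 2.8, 5.2]
wrist_force: [-1.2, 1.0, -4.3]
opening: 0.0074
```

```bash
python3 -c "
from h import *
go([.438,-.239,.20],5)
"
```

```text
t 14.85 tcp [ 0.4431 -0.2262  0.2507] [-89.3949   2.8461   5.2422] F [-1.2323  1.0351 -4.3209] open 0.0074
tool cm [-0.623   5.072  -1.2331] turn 0.2421819201695028
```

Call:
arm_command(rows=[{"linear": [0, 1.5, -0.6], "turn": 0.2, "grip": 0}, {"linear": [0, 2, -0.6], "turn": 0, "grip": 0}, {"linear": [0, 1.5, 0], "turn": 0, "grip": 0}, {"linear": [0, 0.8, 0], "turn": 0, "grip": 0}, {"linear": [0, 0, 0], "turn": 0, "grip": 0}])

```text
clock: 15.27
tool_pos: [0.4385, -0.2347, 0.1874]
tcp_rot: [-89.1, 3.1, 5.0]
wrist_force: [-0.8, 0.4, -5.4]
opening: 0.0077
```

```bash
python3 -c "
from h import *
go([.444,-.239,.175],5)
p=optics.read_camera('side');save(p,'side13')
q=optics.read_camera('top');save(q,'top13')
a=p['image'][220:400,290:480,::-1];b=q['image'][200:350,330:490,::-1]
cv2.imwrite('pics/c15.png',cv2.resize(a,None,fx=4,fy=3.3,interpolation=cv2.INTER_CUBIC))
cv2.imwrite('pics/c16.png',cv2.resize(b,None,fx=4,fy=4,interpolation=cv2.INTER_CUBIC))
"
```

```text
t 15.2667 tcp [ 0.4385 -0.2347  0.1874] [-89.0593   3.0746   5.0163] F [-0.7695  0.4138 -5.3757] open 0.0077
tool cm [ 0.515   1.2421 -0.4775] turn 0.016324611657617005
```

View pics/c15.png

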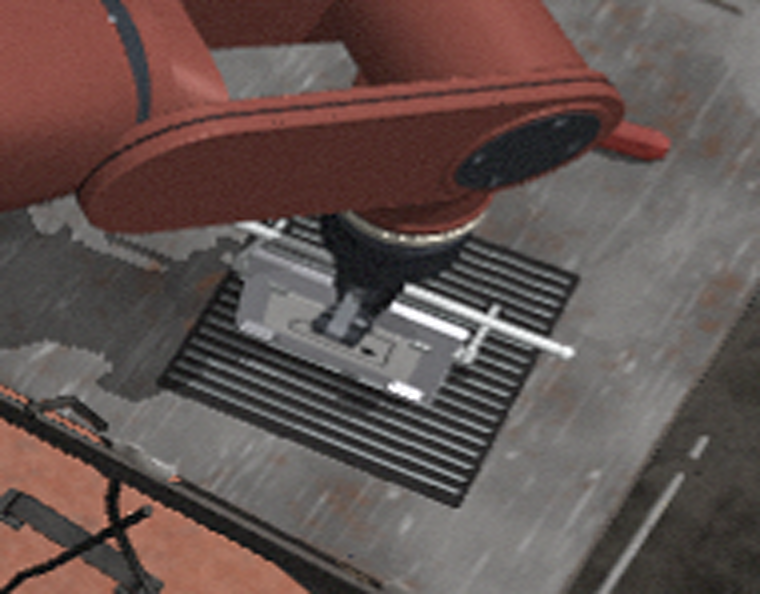

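View pics/c16.png

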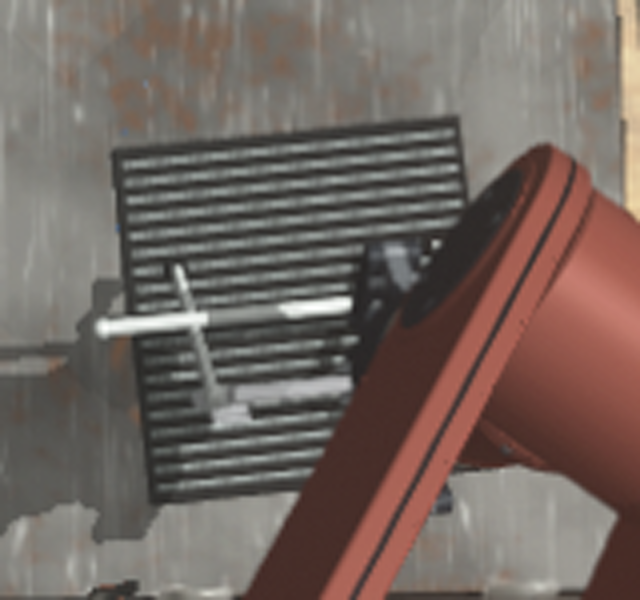

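Call:
arm_command(rows=[{"linear": [0.3, 0.6, -0.2], "turn": 0, "grip": 0}, {"linear": [0.2, 0.5, -0.2], "turn": 0, "grip": 0}, {"linear": [0.1, 0.2, 0], "turn": 0, "grip": 0}, {"linear": [0, 0, 0], "turn": 0, "grip": 0}])

```text
clock: 15.7
tool_pos: [0.4478, -0.2389, 0.1783]
tcp_rot: [-89.4, 2.7, 5.1]
wrist_force: [-0.0, 0.5, -4.5]
opening: 0.0074
```

Call:
arm_command(rows=[{"linear": [0, 0.15, 0], "turn": 0, "grip": 0}, {"linear": [0, 0.15, 0], "turn": 0, "grip": 0}])

```text
clock: 15.87
tool_pos: [0.4484, -0.2392, 0.1759]
tcp_rot: [-89.4, 2.6, 5.1]
wrist_force: [-0.2, 0.4, -5.0]
opening: 0.0074
```

Call:
arm_command(rows=[{"linear": [-0.05, 0.25, 0], "turn": 0, "grip": 0}, {"linear": [-0.05, 0.2, 0], "turn": 0, "grip": 0}, {"linear": [0, 0.15, 0], "turn": 0, "grip": 0}])

```text
clock: 16.12
tool_pos: [0.4472, -0.2395, 0.1699]
tcp_rot: [-89.5, 2.6, 5.1]
wrist_force: [0.2, 0.4, -5.1]
opening: 0.0075
```

Call:
arm_command(rows=[{"linear": [0, 0.12, 0], "turn": 0, "grip": 0}])

```text
clock: 16.2
tool_pos: [0.447, -0.2395, 0.1685]
tcp_rot: [-89.5, 2.6, 5.1]
wrist_force: [0.0, -0.6, -4.6]
opening: 0.0075
```

Call:
arm_command(rows=[{"linear": [0, 0.12, 0], "turn": 0, "grip": 0}])

```text
clock: 16.28
tool_pos: [0.4469, -0.2394, 0.1671]
tcp_rot: [-89.5, 2.6, 5.1]
wrist_force: [-0.3, -0.2, -3.9]
opening: 0.0074
```

Call:
arm_command(rows=[{"linear": [0, 0.1, 0], "turn": 0, "grip": 0}])

```text
clock: 16.37
tool_pos: [0.4468, -0.2394, 0.1659]
tcp_rot: [-89.5, 2.6, 5.1]
wrist_force: [-0.7, -0.7, -3.8]
opening: 0.0075
```

Call:
arm_command(rows=[{"linear": [0, 0.1, 0], "turn": 0, "grip": 0}])

```text
clock: 16.45
tool_pos: [0.4466, -0.2394, 0.1648]
tcp_rot: [-89.5, 2.6, 5.1]
wrist_force: [-0.3, 0.4, -4.1]
opening: 0.0075
```

Call:
arm_command(rows=[{"linear": [0, 0.08, 0], "turn": 0, "grip": 0}])

```text
clock: 16.53
tool_pos: [0.4466, -0.2394, 0.1639]
tcp_rot: [-89.5, 2.6, 5.1]
wrist_force: [-1.2, 2.0, 1.9]
opening: 0.0071
```

Call:
arm_command(rows=[{"linear": [0, 0, 0], "turn": 0, "grip": 0.11}, {"linear": [0, 0, 0], "turn": 0, "grip": 0.13}, {"linear": [0, 0, 0], "turn": 0, "grip": 0.15}])

```text
clock: 16.78
tool_pos: [0.448, -0.2403, 0.1657]
tcp_rot: [-89.6, 2.4, 5.1]
wrist_force: [0.3, 0.0, -0.7]
opening: 0.0127
```

```bash
python3 -c "
from h import *
st()
p=optics.read_camera('side');save(p,'side14')
a=p['image'][250:380,320:470,::-1]
cv2.imwrite('pics/c17.png',cv2.resize(a,None,fx=4.5,fy=4.5,interpolation=cv2.INTER_CUBIC))
"
```

```text
t 16.7833 tcp [ 0.448  -0.2403  0.1657] [-89.6005   2.4166   5.1128] F [ 0.2908  0.0253 -0.7234] open 0.0127
```

View pics/c17.png

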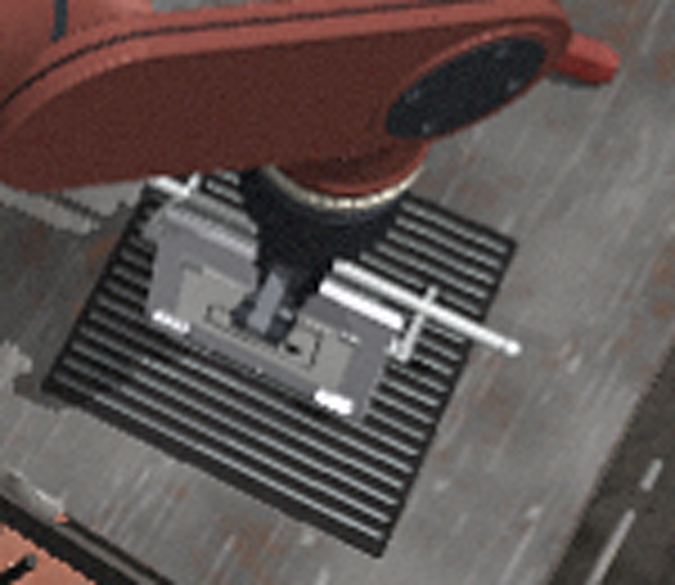

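Call:
arm_command(rows=[{"linear": [0.08, 0, 0], "turn": 0, "grip": 0.17}, {"linear": [0.08, 0, 0], "turn": 0, "grip": 0.19}, {"linear": [0.1, 0, 0], "turn": 0, "grip": 0.21}, {"linear": [0.1, -0.02, 0], "turn": 0, "grip": 0.23}, {"linear": [0.1, -0.02, 0], "turn": 0, "grip": 0.25}, {"linear": [0.1, -0.02, 0], "turn": 0, "grip": 0.27}, {"linear": [0.1, 0, 0], "turn": 0, "grip": 0.29}])

```text
clock: 17.42
tool_pos: [0.4564, -0.2405, 0.1679]
tcp_rot: [-89.8, 2.2, 5.1]
wrist_force: [0.4, 0.4, -0.3]
opening: 0.0249
```

Call:
arm_command(rows=[{"linear": [0.1, 0, 0], "turn": 0, "grip": 0.31}, {"linear": [0.1, 0, 0], "turn": 0, "grip": 0.33}, {"linear": [0.1, 0, 0], "turn": 0, "grip": 0.35}, {"linear": [0.1, 0, 0], "turn": 0, "grip": 0.37}])

```text
clock: 17.75
tool_pos: [0.4609, -0.24, 0.1675]
tcp_rot: [-89.7, 2.2, 5.1]
wrist_force: [0.9, -0.4, -0.6]
opening: 0.0316
```

```bash
python3 -c "
from h import *
st()
p=optics.read_camera('side');save(p,'side15')
a=p['image'][250:380,320:470,::-1]
cv2.imwrite('pics/c18.png',cv2.resize(a,None,fx=4.5,fy=4.5,interpolation=cv2.INTER_CUBIC))
"
```

```text
t 17.75 tcp [ 0.4609 -0.24    0.1675] [-89.7413   2.2292   5.1054] F [ 0.9079 -0.3534 -0.607 ] open 0.0316
```

View pics/c18.png

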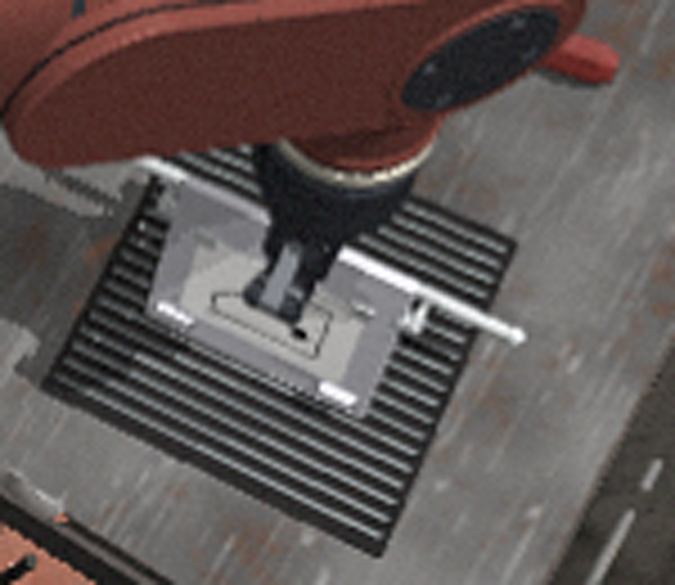

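Call:
arm_command(rows=[{"linear": [0.1, 0, 0], "turn": 0, "grip": 0.39}, {"linear": [0.1, 0, 0], "turn": 0, "grip": 0.41}, {"linear": [0.1, 0, 0], "turn": 0, "grip": 0.43}, {"linear": [0.1, 0, 0], "turn": 0, "grip": 0.45}, {"linear": [0.05, 0, 0], "turn": 0, "grip": 0.47}, {"linear": [0, 0, 0], "turn": 0, "grip": 0.5}, {"linear": [0, 0, 0], "turn": 0, "grip": 0.53}, {"linear": [0, 0, 0], "turn": 0, "grip": 0.56}])

```text
clock: 18.47
tool_pos: [0.4658, -0.2395, 0.1673]
tcp_rot: [-89.7, 2.3, 5.1]
wrist_force: [0.8, 0.4, 0.7]
opening: 0.0484
```

```bash
python3 -c "
from h import *
st()
p=optics.read_camera('side');save(p,'side16')
a=p['image'][250:380,320:470,::-1]
cv2.imwrite('pics/c19.png',cv2.resize(a,None,fx=4.5,fy=4.5,interpolation=cv2.INTER_CUBIC))
"
```

```text
t 18.4667 tcp [ 0.4658 -0.2395  0.1673] [-89.732    2.2661   5.1159] F [0.7962 0.3517 0.6701] open 0.0484
```

View pics/c19.png

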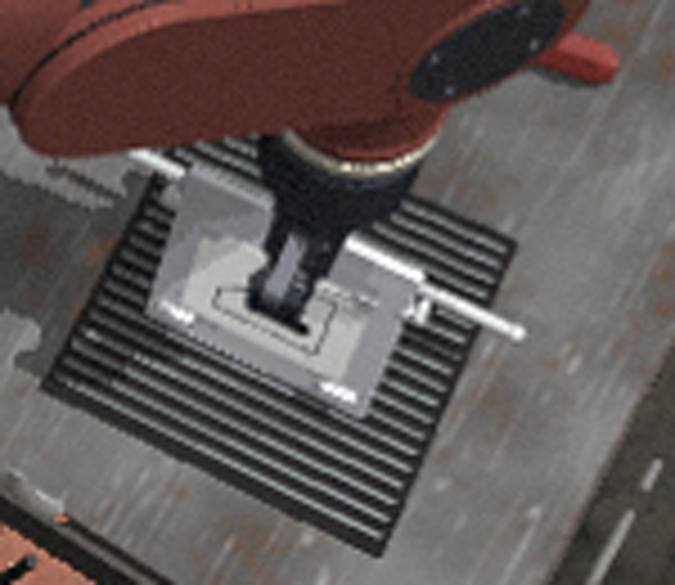

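Call:
arm_command(rows=[{"linear": [0, -0.5, 0], "turn": 0, "grip": 0.6}, {"linear": [0, -1, 0], "turn": 0, "grip": 0.6}, {"linear": [0, -1, 0], "turn": 0, "grip": 0.6}])

```text
clock: 18.77
tool_pos: [0.4654, -0.2387, 0.1916]
tcp_rot: [-89.5, 2.5, 5.1]
wrist_force: [0.1, -0.6, 0.8]
opening: 0.051
```

Call:
arm_command(rows=[{"linear": [0, -2, 0], "turn": 0, "grip": 0.6}, {"linear": [0, -3, 0], "turn": 0, "grip": 0.6}, {"linear": [0, -3, 0], "turn": 0, "grip": 0.6}, {"linear": [-1, -2, 3], "turn": 0, "grip": 0.6}, {"linear": [-1, 0, 3.5], "turn": 0, "grip": 0.6}, {"linear": [-1, 0, 3.5], "turn": 0, "grip": 0.6}, {"linear": [-1, 0, 3.5], "turn": 0, "grip": 0.6}, {"linear": [0, 0, 3.5], "turn": 0, "grip": 0.6}, {"linear": [0, 0, 3.5], "turn": 0, "grip": 0.6}, {"linear": [0, 0, 2], "turn": 0, "grip": 0.6}, {"linear": [0, 0, 0], "turn": 0, "grip": 0.6}])

```text
clock: 19.68
tool_pos: [0.4098, -0.013, 0.3172]
tcp_rot: [-90.1, 1.2, 4.7]
wrist_force: [-0.0, -0.9, -0.4]
opening: 0.0516
```

```bash
python3 -c "
from h import *
st()
p=optics.read_camera('side');save(p,'side17')
q=optics.read_camera('top');save(q,'top17')
for n,k in ((p,'s'),(q,'t')):
    for l in ('easel','easel_top','lug_left','lug_right','leg_feet'): print(k,l,[(np.round(d['uv']),round(d['score'],2)) for d in mark_of(n,l)][:2])
a=p['image'][250:390,320:470,::-1];b=q['image'][210:340,330:480,::-1]
cv2.imwrite('pics/c20.png',cv2.resize(a,None,fx=4.2,fy=4.2,interpolation=cv2.INTER_CUBIC))
cv2.imwrite('pics/c21.png',cv2.resize(b,None,fx=4.5,fy=4.5,interpolation=cv2.INTER_CUBIC))
"
```

```text
t 19.6833 tcp [ 0.4098 -0.013   0.3172] [-90.1155   1.2483   4.7291] F [-0.0084 -0.869  -0.3834] open 0.0516
s easel [(array([377., 329.]), 0.59)]
s easel_top [(array([389., 296.]), 0.81)]
s lug_left [(array([351., 281.]), 0.46)]
s lug_right [(array([427., 321.]), 0.55)]
s leg_feet [(array([377., 329.]), 0.2)]
t easel [(array([404., 295.]), 0.64)]
t easel_top [(array([416., 274.]), 0.66)]
t lug_left [(array([361., 268.]), 0.59)]
t lug_right [(array([456., 258.]), 0.87)]
t leg_feet []
```

View pics/c20.png

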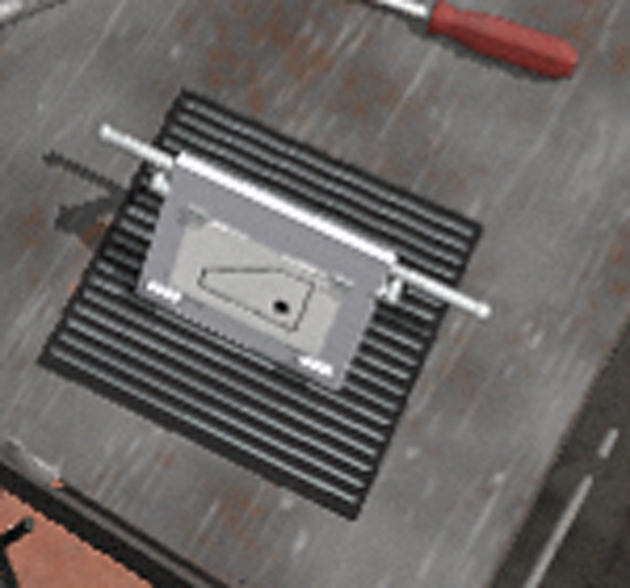

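View pics/c21.png

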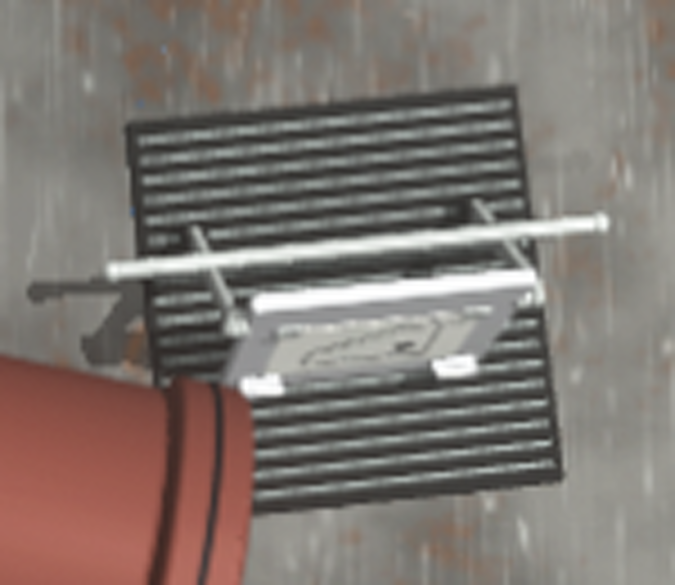

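View pics/top17.png

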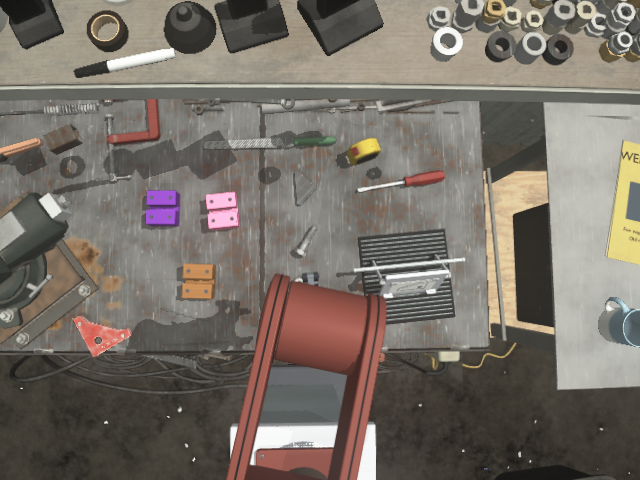

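```bash
python3 -c "
from h import *
st()
q=optics.read_camera('top')
M=np.array([atz(q,c,.004) for c in [(358.9,237.8),(444,229.6),(454.4,316.2),(368,326)]]);c=M.mean(0);e=M[0]-M[1]+M[3]-M[2];y=np.arctan2(-e[0],e[1])
def mf(u,z):
    d=(atz(q,u,z)-c)[:2]; return np.array([d[0]*np.cos(y)+d[1]*np.sin(y),-d[0]*np.sin(y)+d[1]*np.cos(y)])
print(c,np.degrees(y))
for n,u,z in [('loL',(380.7,295.6),.006),('loR',(437.1,292.2),.006),('footL',(373.3,261.1),.01),('footR',(436,255.6),.01),('topL',(386.7,276.7),.118),('topR',(448.9,271.1),.118),('rodL',(354.5,270.2),.054),('rodR',(463.5,259.3),.054)]: print(n,mf(u,z))
"
```

```text
t 20.2833 tcp [ 0.4103 -0.0164  0.3154] [-90.1396   1.4264   4.4699] F [ 0.0271 -1.17    1.0976] open 0.051
[ 0.4695 -0.2343  0.004 ] 5.353482196916471
loL [-0.0346  0.063 ]
loR [-0.0404 -0.0642]
footL [0.043  0.0716]
footR [ 0.041  -0.0705]
topL [0.0065 0.0654]
topR [ 0.0047 -0.0619]
rodL [0.0267 0.1208]
rodR [ 0.026  -0.1169]
```

```bash
python3 -c "
from h import *
print(bot.close_job()); st()"
```

```text
the job is handed in; nothing more can be done
None
the job is handed in; nothing more can be done
```

The easel is standing on its open leg near the middle of the mat with the card towards the robot, and the job is handed in. I swung the leg out with the shut fingers on the right lug, lifted the easel out and set its lower edge on the mat. I then opened the fingers slowly so it leaned back onto its feet against the rear finger.

- **Leg:** my first push slid over the rod at about 0.5 rad, so I backed off, went in lower and pushed again. At the end the fingers stopped moving under about 8 N, so I took the leg to be seated. Pictures put it at 0.79–0.84 rad, not accurate enough to prove more than 0.765.
- **Forces:** the highest I saw was about 8 N on the leg. On touching the mat the wrist reading changed by about 6 N. I only read forces at the end of each move.
- **Standing pose, in the mat frame:** from the last top picture, the lower edge is at x −37 mm and y −1 mm. The feet are at x +42 mm, and the easel is about 2° off square or less. I estimate a lean of about 0.33 rad. The feet measured about 79 mm behind the lower edge instead of the expected 70 mm; this is a pixel reading, and both values are inside the limits.
- **Robot:** it stands clear of the easel, and the easel did not move after release.
- **Bystanders:** the bolt and gusset plate look unmoved. The nut was hidden by the arm in the last picture, but nothing went near it.

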